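Finish a pinwheel layer of kit cartons

ROBOT

A 7-joint arm with a two-finger parallel gripper is mounted at the origin on the work surface. World frame = base frame: x ahead of the robot, y to its left, z up, the work surface at z = 0. Lengths are in m, angles in rad, forces in N, time in s.
With the tool pointing down it reaches from about 0.425 to 0.875 m from the base axis. Payload 8.4 kg.
Tool frame: the origin (TCP) lies midway between the tips of the shut fingers; the grasp point (between the pads) lies 19 mm behind it; z points along the fingers, y is the direction in which the jaws open and shut (so a half turn about z gives the same grasp; the last joint's range is limited). The gripper opens to 87 mm and grips with 3 to 60 N. Pads are 19 mm wide; open, the fingers measure 117 mm over their backs; the gripper's body (75 mm by 190 mm) begins 51 mm behind the grasp point.
Start: joints at [1.178, 0.333, 0.04, 1.465, -0.013, 1.343, -0.059], TCP at [0.188, -0.622, 0.223] pointing down, gripper open.
Joint ranges: [-2.58, 2.58], [-0.38, 2.09], [-1.3, 1.39], [0.25, 2.4], [-1.5, 4.64], [0.08, 2.09], [-2.65, 2.65]. Speed limits (rad/s): [2.22, 2.22, 2.79, 2.79, 3.14, 3.14, 3.14].

INTERFACE

Orientations are given as a rotation vector (axis times angle).
In Python, from bench import state, snapshot, calibration, job_done gives the robot as it stands. The module is installed in compiled form; this text tells all that it offers.
- The arm moves only by the tool play_rows, never from a script. Its argument "deltas" is a list that holds one entry, the list of rows, each a list of 7 numbers: the turn, a rotation vector about the tool's x, y, z in degrees, then the shift along the tool's x, y, z in m, then the opening, from -1 (shut) to 1 (fully open), so that 0 is half open. In form: [[[wx, wy, wz, x, y, z, claw], ...]]. A call has exactly 5 rows; each row shifts and turns the commanded pose from where the row before left it, along the tool's axes as they then stand; what a row does not reach is not made up. A row lasts 1/10 s, in which the tool goes at most 50 mm and 8.59 degrees, less where a joint would pass 70% of its speed; a pose out of reach is approached as far as the arm can. A call is refused whole if a number of a shift passes 0.05 or a number of a turn 8.59, either way. A call with a gripper value outside its range is refused whole. The fingers move at their own pace and stop on an object; "newtons" is the grip in N (left out, the last holds). Time passes only in rows, so rows that do not move let the fingers close, or fill a call up. It gives the time, the measured TCP pose, the force and the opening at its end, in the units of the state.
- state(): the state, without advancing time (a new reading comes with each control period).
- snapshot(name): name is "side" or "top"; returns (picture, depth): 420x560x3 uint8, red, green, blue; 420x560 float32, m along the optical axis (not along the pixel's ray), 0 where there is no reading.
- calibration(name): a dict with "camera_matrix" (3x3 intrinsics, pixels), "R" (3x3) and "t" (3): a world point X has camera coordinates R X + t. Camera axes: x right, y down, z forward; pixel columns grow to the right and rows downward; lengths in m; the calibration is good to about 2 mm. A picture is of the moment at which its call begins. calibration takes no time and is no camera call.
- job_done(): hands the job in, once; it reports no verdict.
The state is a dict: "time": time; "q": joint angles; "qvel": joint speeds; "tau": joint torques, N m; "ee_pos": TCP position; "tool_rot": TCP orientation; "ft_force": force on the tool from outside, world axes, zero at the start; "torque": the same for the moment, N m; "width": finger opening in m.
Only numpy, scipy, OpenCV 4.12 (cv2) and the standard library are available. Lean on these libraries where they do the work, as an engineer would, in place of code of your own. Each camera call takes 0.05 s, during which the arm holds its last target.

TASK

Two kit cartons already lie on the small plywood pallet slab; take the two others off the sloping rack and lay them, tape side up, in the two free places so that the four form a closed pinwheel layer: each long side stands by a slab edge, each carton's end meets its neighbour's side with a small gap, nothing overhangs. Set each carton down gently and level, not on an edge or a corner and not dropped, let go of it, and leave the other things on the desk where they are.

Things in the scene. Friction and masses are not known exactly. Their poses are not given: they have to be found in the camera images.
- slab: Square plywood pallet slab on three runners, 240 x 240 mm, top 30 mm above the desk, fixed, turned any way. Origin at the centre of its underside, z up, x and y parallel to its edges. The finished pinwheel of four cartons leaves 5 mm between cartons, 5 mm to the slab's edges and an open square of 120 mm in the middle, with room for fingers. Two places are free at the start.
- spot_1 (a point): A carton's place in the finished layer: the point where the centre of the carton must come (22.5 mm above the slab's top); axes as the slab's. At slab x -30, y -87.5 mm; lengthwise along slab x. Taken at the start.
- spot_2 (a point): A carton's place in the finished layer: the point where the centre of the carton must come (22.5 mm above the slab's top); axes as the slab's. At slab x +87.5, y -30 mm; lengthwise along slab y. Taken at the start.
- spot_3 (a point): A carton's place in the finished layer: the point where the centre of the carton must come (22.5 mm above the slab's top); axes as the slab's. At slab x +30, y +87.5 mm; lengthwise along slab x. Free at the start.
- spot_4 (a point): A carton's place in the finished layer: the point where the centre of the carton must come (22.5 mm above the slab's top); axes as the slab's. At slab x -87.5, y +30 mm; lengthwise along slab y. Free at the start.
- rack: Fixed plywood rack with a sloping white board, 250 mm wide, 190 deep, 133 high. Origin at the centre of its underside, x towards its high back, z up. The board rises 30 degrees from its low front (which roughly faces the robot); a stop stands 18 mm proud along the low edge. Two cartons lie on it lengthwise up the slope against the stop, 50 to 80 mm apart.
- carton_1_center (a point): Already on the slab: kit carton, plain cardboard box with a paper tape strip along its top, 170 x 55 x 45 mm, about 0.25 kg. This point is its centre (half-way up); x runs along its length, y across its width, z out of its taped top. It lies at spot_1.
- carton_2_center (a point): Already on the slab: kit carton, plain cardboard box with a paper tape strip along its top, 170 x 55 x 45 mm, about 0.25 kg. This point is its centre (half-way up); x runs along its length, y across its width, z out of its taped top. It lies at spot_2.
- carton_3_center (a point): To be moved: kit carton, plain cardboard box with a paper tape strip along its top, 170 x 55 x 45 mm, about 0.25 kg. This point is its centre (half-way up); x runs along its length, y across its width, z out of its taped top. It lies on the rack, in the right lane (rack -y), tilted 30 degrees. Either free place will do.
- carton_4_center (a point): To be moved: kit carton, plain cardboard box with a paper tape strip along its top, 170 x 55 x 45 mm, about 0.25 kg. This point is its centre (half-way up); x runs along its length, y across its width, z out of its taped top. It lies on the rack, in the left lane (rack +y), tilted 30 degrees. Either free place will do.
- spool_center (a point): Bystander: grey empty wire spool, 52 mm diameter, 40 mm high; its centre. Stands between slab and rack.
- screwdriver_center (a point): Bystander: screwdriver lying between slab and rack; the point under its middle.
- multimeter_center (a point): Bystander: black handheld meter, 150 x 75 x 32 mm, lying beyond the work; its centre.
- mug_center (a point): Bystander: white mug, 80 mm wide, 92 mm high, beyond the work; its centre.
- jar_center (a point): Bystander: clear jar with a steel cap, 60 mm wide, 75 mm high, beyond the work; its centre.
Not all that is in view belongs to the job. What is shaped like the part that bears carton_3_center but red is not meant.

How it is judged:
At the end, for the whole second after the job is handed in: Carton 1 is at spot_1, carton 2 at spot_2, and cartons 3 and 4 at spot_3 and spot_4 in either order: each centre within 12 mm of its spot and its length within 0.1 rad of the given slab axis; all four lie flat (within 0.06 rad), tape side up, released and at rest (distance between carton_1_center and spot_1 below 0.012 m and angle between the x axis of carton_1_center and the x axis of slab, either way round below 0.1 rad and distance between carton_2_center and spot_2 below 0.012 m and angle between the x axis of carton_2_center and the y axis of slab, either way round below 0.1 rad and ((distance between carton_3_center and spot_3 below 0.012 m and angle between the x axis of carton_3_center and the x axis of slab, either way round below 0.1 rad and distance between carton_4_center and spot_4 below 0.012 m and angle between the x axis of carton_4_center and the y axis of slab, either way round below 0.1 rad) or (distance between carton_3_center and spot_4 below 0.012 m and angle between the x axis of carton_3_center and the y axis of slab, either way round below 0.1 rad and distance between carton_4_center and spot_3 below 0.012 m and angle between the x axis of carton_4_center and the x axis of slab, either way round below 0.1 rad)) and angle between each of carton_1_center, carton_2_center, carton_3_center, carton_4_center's own z axis and vertical below 0.06 rad and linear speed of each of carton_1, carton_2, carton_3, carton_4 below 0.02 m/s); the robot touches nothing.
It fails at once if a carton was set on the slab on an edge or corner (tilted more than 0.25 rad, pressing over 1.5 N) ((contact force between carton_3 and slab above 1.5 N and angle between carton_3_center's own z axis and vertical above 0.25 rad) or (contact force between carton_4 and slab above 1.5 N and angle between carton_4_center's own z axis and vertical above 0.25 rad)).
It fails at once if a carton was dropped or slammed (fell free at over 0.4 m/s, about 8 mm, or met the slab at over 0.4 m/s) ((linear speed of carton_3 above 0.4 m/s and (contact force between carton_3 and the fingers below 0.1 N or contact force between carton_3 and slab above 1 N)) or (linear speed of carton_4 above 0.4 m/s and (contact force between carton_4 and the fingers below 0.1 N or contact force between carton_4 and slab above 1 N))).
It fails at once if another thing on the desk was disturbed (moved more than 30 mm) (distance of any of spool_center, screwdriver_center, multimeter_center, mug_center, jar_center from where it was at the start of the episode above 0.03 m).
It also fails if it takes over 61 s, if anything falls off the work surface, if the arm or the gripper's body presses on something with over 40 N, if the wrist force passes 120 N, or if a joint passes its speed limit or range.

## Working session

There is one attempt and no reset: what is moved stays moved. The work goes in short steps, Python scripts to look and compute and a tool call to move; the robot and the scene stay as the last step left them, time stands still between calls to the robot, and variables do not carry over. Pictures are saved under pics/ and viewed, and the job is handed in when it is done.

Besides the shell and the picture viewer there is one more tool, called after "Emit:" as name([rows], argument=value, ...), one row to a line, values as JSON. play_rows: Moves the arm, as the interface text tells. Its arguments: {"type":"object","properties":{"deltas":{"type":"array"},"newtons":{"type":"number"}},"required":["deltas"]}

```bash
mkdir -p pics
python3 - <<'E'
from bench import *
import cv2,numpy as np
print(state())
for n in("side","top"):
    p,d=snapshot(n);c=calibration(n)
    print(n,c["camera_matrix"],c["R"],c["t"],-np.array(c["R"]).T@c["t"])
    cv2.imwrite(f"pics/{n}0.png",p[:,:,::-1]);np.save(f"{n}0.npy",d)
E
```

```text
{'time': 0.0, 'q': array([ 1.17780324,  0.33387259,  0.03988691,  1.46627887, -0.01338742,
        1.3433187 , -0.05852536]), 'qvel': array([-1.90923356e-04, -9.61261640e-05,  1.36844274e-03, -1.77412621e-03,
        8.76366577e-04, -1.82832468e-04, -8.56512903e-04]), 'tau': array([-8.69622072e-04, -6.56366014e+01,  1.33536503e+00, -4.03795481e+01,
       -5.95553708e-02,  4.48434998e-02,  1.12972461e-04]), 'ee_pos': array([ 0.18805013, -0.62170241,  0.22168052]), 'tool_rot': array([-3.10621560e+00, -4.59520067e-01,  5.62650706e-04]), 'ft_force': array([-0.02169256,  1.72030393, -0.70378278]), 'torque': array([-0.02140096, -0.01457361, -0.01890992]), 'width': 0.08702940563008438}
side [[388.31430471   0.         283.38997303]
 [  0.         388.31430471 212.99663281]
 [  0.           0.           1.        ]] [[-0.93283063 -0.36030291  0.00297142]
 [-0.28234613  0.72582611 -0.6272616 ]
 [ 0.22384745 -0.5859678  -0.77880296]] [0.4620799  0.22115436 0.99214908] [0.27139433 0.58733654 0.91003725]
top [[417.91637231   0.         282.60897473]
 [  0.         417.91637231 205.40504956]
 [  0.           0.           1.        ]] [[-0.02769441 -0.99956008  0.01061471]
 [-0.99802499  0.0270498  -0.05669588]
 [ 0.05638381 -0.01216391 -0.99833507]] [-0.00405743  0.5283614   1.23313763] [ 0.45767651 -0.00334794  1.26108352]
```

View pics/side0.png

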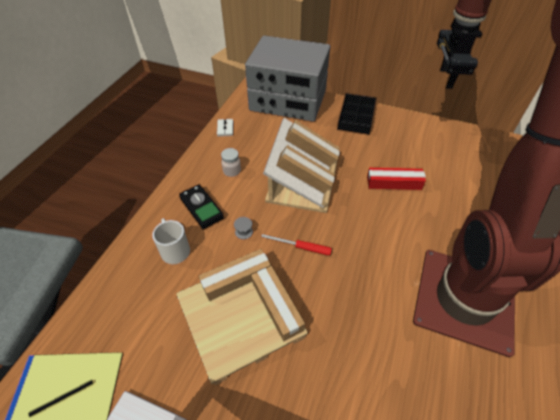

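View pics/top0.png

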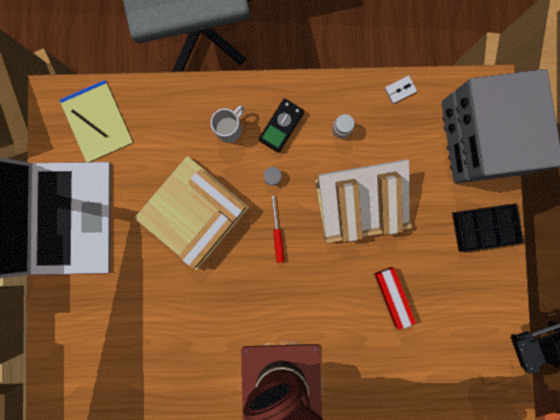

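The top view shows the slab at about (192,212), with cartons on its upper-right and lower-right edges. The rack is at (365,200), with its low front towards the robot, and its cartons are at columns ~350 and ~393. The red decoy is at (395,297). Next I measure from depth.

```bash
cat > h.py <<'E'
from bench import *
import cv2,numpy as np
from scipy.spatial.transform import Rotation as Ro
def cloud(n,d):
    c=calibration(n);K=np.array(c["camera_matrix"]);R=np.array(c["R"]);t=np.array(c["t"])
    v,u=np.mgrid[:d.shape[0],:d.shape[1]]
    X=np.stack([(u-K[0,2])/K[0,0]*d,(v-K[1,2])/K[1,1]*d,d],-1)
    return (X-t)@R
E
python3 - <<'E'
from h import *
d=np.load("top0.npy");P=cloud("top",d)
p=cv2.imread("pics/top0.png")
for (u,v) in [(192,230),(165,215),(217,195),(208,242),(350,210),(393,200),(365,235),(372,180),(274,177),(100,320)]:
    print(u,v,P[v,u].round(4))
z=P[...,2]
def rect(m,name):
    m=m.astype(np.uint8)
    n,l,s,c=cv2.connectedComponentsWithStats(m)
    for i in range(1,n):
        if s[i,4]>150:
            q=P[l==i][:,:2].astype(np.float32)
            print(name,s[i],P[l==i][:,2].mean().round(4),cv2.minAreaRect(q*1000))
roi=np.zeros(z.shape,bool);roi[150:275,130:255]=1
rect(roi&(abs(z-.03)<.008),"slab");rect(roi&(abs(z-.075)<.008),"cart")
rect(roi&(z>.02),"all")
big=cv2.resize(p[140:280,120:420],None,fx=2.66,fy=2.66,interpolation=cv2.INTER_CUBIC);cv2.imwrite("pics/crop0.png",big)
d=np.load("side0.npy");P=cloud("side",d)
for (u,v) in [(210,340),(305,185),(310,150),(220,350)]:print("side",u,v,P[v,u].round(4))
E
```

```text
192 230 [0.4621 0.2489 0.0326]
165 215 [0.5084 0.3281 0.0292]
217 195 [0.5594 0.1679 0.0744]
208 242 [0.4271 0.1947 0.0806]
350 210 [ 0.5044 -0.2008  0.1232]
393 200 [ 0.5283 -0.3184  0.1277]
365 235 [ 0.4337 -0.2554  0.0451]
372 180 [ 0.5862 -0.2666  0.1132]
274 177 [0.6112 0.0048 0.0371]
100 320 [0.204  0.5308 0.0016]
slab [ 134  156  115  114 4234] 0.0302 ((514.4700927734375, 251.20425415039062), (241.4549560546875, 240.3045196533203), 48.866172790527344)
cart [ 179  169   66  100 2338] 0.075 ((494.9426574707031, 228.68386840820312), (170.55557250976562, 228.3633575439453), 48.80167007446289)
all [ 134  156  115  114 6704] 0.0513 ((480.2137451171875, 208.99542236328125), (350.7940979003906, 243.58584594726562), 49.166053771972656)
side 210 340 [0.546  0.3371 0.0316]
side 305 185 [ 0.493  -0.1713  0.065 ]
side 310 150 [ 0.5197 -0.2919  0.093 ]
side 220 350 [0.5133 0.3502 0.0345]
```

View pics/crop0.png

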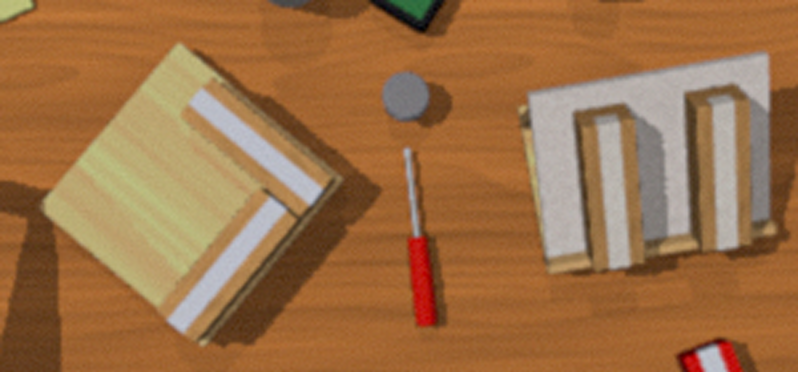

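Run:
```python
from h import *
for n in("top","side"):
    d=np.load(n+"0.npy");P=cloud(n,d).reshape(-1,3)
    img=cv2.imread(f"pics/{n}0.png").reshape(-1,3)
    # slab frame
    for a in [48.87]:
        c=np.array([.5145,.2512]);th=np.deg2rad(a-90);ex=np.array([np.cos(th),np.sin(th)]);ey=np.array([-ex[1],ex[0]])
        s=np.c_[(P[:,:2]-c)@ex,(P[:,:2]-c)@ey]*1000
        ins=(abs(s)<160).all(1)
        sl=ins&(abs(P[:,2]-.030)<.007)
        print(n,"slab z",np.median(P[sl,2]),"pct x",np.percentile(s[sl],[.3,99.7],axis=0).round(1).tolist(), cv2.minAreaRect((P[sl,:2]*1000).astype(np.float32)))
        top=ins&(abs(P[:,2]-.075)<.008)
        c2=top&(s[:,0]>57.5);c1=top&(s[:,0]<55)
        for k in(c1,c2): print("  cart z",np.median(P[k,2]),cv2.minAreaRect(s[k].astype(np.float32)))
    # rack
    q=(P[:,0]>.40)&(P[:,0]<.66)&(P[:,1]<-.10)&(P[:,1]>-.42)&(P[:,2]>.02)&(P[:,2]<.2)
    Q=P[q];g=img[q].astype(int)
    # RANSAC planes with tilt near 30
    rng=np.random.default_rng(0);rem=np.ones(len(Q),bool)
    for it in range(2):
        best=0
        idx=np.flatnonzero(rem)
        for _ in range(1500):
            a,b,cc=Q[rng.choice(idx,3,replace=False)]
            nn=np.cross(b-a,cc-a);L=np.linalg.norm(nn)
            if L<1e-5: continue
            nn/=L; nn*=np.sign(nn[2])
            if abs(nn[2]-.866)>.05: continue
            m=rem&(abs((Q-a)@nn)<.004)
            if m.sum()>best: best=m.sum();bm=m
        cen=Q[bm].mean(0);nn=np.linalg.svd(Q[bm]-cen)[2][2];nn*=np.sign(nn[2])
        print("  plane",best,cen.round(4),nn.round(4),"off",(cen@nn).round(4),"tilt",np.degrees(np.arccos(nn[2])).round(2),"yaw",np.degrees(np.arctan2(-nn[1],-nn[0])).round(2))
        rem&=~(abs((Q-cen)@nn)<.006)
        x=np.array([-nn[0],-nn[1],0]);x/=np.linalg.norm(x);y=np.cross([0,0,1],x);u=np.cross(y,nn)
        F=np.c_[Q[bm]@u,Q[bm]@y]*1000
        for side in(-1,1):
            k=side*(F[:,1]-F[:,1].mean())>0
            print("   ",k.sum(),cv2.minAreaRect(F[k].astype(np.float32)),np.percentile(F[k],[1,99],axis=0).round(1).tolist())
```

```text
top slab z 0.030090664408906044 pct x [[-119.1, -120.2], [119.5, 119.5]] ((514.4700927734375, 251.20425415039062), (241.4549560546875, 240.3045196533203), 48.866172790527344)
  cart z 0.07508988780253097 ((-29.603412628173828, -87.40931701660156), (55.277732849121094, 169.16738891601562), 89.96998596191406)
  cart z 0.07506040762635521 ((86.8089599609375, -29.93353271484375), (170.55418395996094, 54.864166259765625), 89.95399475097656)
  plane 2896 [ 0.5468 -0.2384  0.0919] [-0.4919 -0.0713  0.8677] off -0.1722 tilt 29.8 yaw 8.25
    1615 ((469.0218505859375, -382.681396484375), (136.14707946777344, 198.5502166748047), 89.94355773925781) [[371.4, -450.0], [566.9, -315.7]]
    1281 ((468.5229797363281, -257.6600341796875), (199.18524169921875, 113.379150390625), 0.14178594946861267) [[371.6, -313.8], [566.9, -201.4]]
  plane 2122 [ 0.5055 -0.2592  0.1184] [-0.4946 -0.0733  0.866 ] off -0.1284 tilt 30.0 yaw 8.43
    1055 ((455.901123046875, -389.0785217285156), (171.9513702392578, 56.60442352294922), 0.1743668168783188) [[372.4, -416.5], [540.0, -362.3]]
    1067 ((455.9098205566406, -
[... 626 characters left out ...]
1712 tilt 29.8 yaw 8.0
    540 ((470.3800964355469, -363.99658203125), (196.9251251220703, 174.95407104492188), 0.1012391522526741) [[376.0, -448.9], [568.5, -279.3]]
    878 ((466.0167236328125, -236.8690185546875), (76.87687683105469, 203.90419006347656), 89.42865753173828) [[372.0, -272.5], [566.9, -199.4]]
  plane 1417 [ 0.5032 -0.2539  0.1192] [-0.4944 -0.0715  0.8663] off -0.1274 tilt 29.97 yaw 8.23
    639 ((456.8238220214844, -389.9649658203125), (171.40635681152344, 59.97815704345703), 0.3873767852783203) [[373.8, -417.4], [541.2, -360.6]]
    778 ((455.9737548828125, -271.8731994628906), (171.21697998046875, 60.81497573852539), 0.6407780647277832) [[373.8, -300.7], [540.7, -243.7]]
```

```bash
cat >> h.py <<'E'
def racktool(yaw=8.3,tilt=30.0):
    a=np.deg2rad(yaw);t=np.deg2rad(tilt)
    x=np.array([np.cos(a),np.sin(a),0]);y=np.array([-np.sin(a),np.cos(a),0])
    n=-np.sin(t)*x+np.array([0,0,np.cos(t)]);u=np.cos(t)*x+np.array([0,0,np.sin(t)])
    return u,y,n,np.c_[u,-y,-n]
def cartons():
    u,y,n,R=racktool()
    return {k:.4563*u+yy*y+(-.1279-.0225)*n for k,yy in((3,-.3895),(4,-.2722))}
SC=np.array([.5137,.2502]);SY=-41.2
def spot(k):
    a=np.deg2rad(SY);ex=np.array([np.cos(a),np.sin(a)]);ey=np.array([-ex[1],ex[0]])
    dx,dy=((.030,.0875),(-.0875,.030))[k-3]
    return np.r_[SC+dx*ex+dy*ey,.0527]
def down(jawyaw): # tool down, y along jawyaw deg
    b=np.deg2rad(jawyaw);y=np.array([np.cos(b),np.sin(b),0]);z=np.array([0,0,-1.])
    return np.c_[np.cross(y,z),y,z]
def plan(R,p,rows):
    """rows of 5 from the measured pose to R,p in given number of rows; prints rows"""
    s=state();R0=Ro.from_rotvec(s["tool_rot"]);p0=np.array(s["ee_pos"])
    w=(R0.inv()*Ro.from_matrix(R)).as_rotvec();d=p-p0
    print("t",round(s["time"],2),"err mm",(d*1000).round(1),"deg",np.degrees(w).round(2),"F",np.round(s["ft_force"],1),"q",np.round(s["q"],2),"w",round(s["width"],4))
    for i in range(rows):
        Ri=R0*Ro.from_rotvec(w*i/rows)
        print(np.r_[np.degrees(w)/rows,np.zeros(0)].round(2).tolist(),Ri.inv().apply(d/rows).round(4).tolist())
E
python3 - <<'E'
from h import *
C=cartons();u,y,n,R=racktool()
for k in C: print(k,C[k].round(4),"tcp",(C[k]-.014*n).round(4), spot(k).round(4))
plan(R,C[3]-.014*n+.10*n,15)
E
```

```text
3 [ 0.5217 -0.3175  0.0979] tcp [ 0.5286 -0.3165  0.0858] [0.5939 0.2963 0.0527]
4 [ 0.5047 -0.2014  0.0979] tcp [ 0.5117 -0.2004  0.0858] [0.4676 0.3304 0.0527]
t 0.1 err mm [291.  298.  -49.4] deg [-2.32 29.96  8.32] F [-0.4  0.5  0.3] q [ 1.18  0.33  0.04  1.47 -0.01  1.34 -0.06] w 0.0869
[-0.15, 2.0, 0.55] [0.0243, -0.0134, 0.0033]
[-0.15, 2.0, 0.55] [0.0241, -0.0136, 0.0041]
[-0.15, 2.0, 0.55] [0.0238, -0.0139, 0.0049]
[-0.15, 2.0, 0.55] [0.0235, -0.0141, 0.0057]
[-0.15, 2.0, 0.55] [0.0231, -0.0144, 0.0065]
[-0.15, 2.0, 0.55] [0.0227, -0.0146, 0.0072]
[-0.15, 2.0, 0.55] [0.0223, -0.0148, 0.008]
[-0.15, 2.0, 0.55] [0.0219, -0.0151, 0.0087]
[-0.15, 2.0, 0.55] [0.0214, -0.0153, 0.0094]
[-0.15, 2.0, 0.55] [0.0209, -0.0155, 0.0101]
[-0.15, 2.0, 0.55] [0.0204, -0.0158, 0.0108]
[-0.15, 2.0, 0.55] [0.0199, -0.016, 0.0115]
[-0.15, 2.0, 0.55] [0.0193, -0.0162, 0.0121]
[-0.15, 2.0, 0.55] [0.0187, -0.0164, 0.0127]
[-0.15, 2.0, 0.55] [0.0181, -0.0167, 0.0133]
```

Emit:
play_rows([
  [[-0.15,2,0.55,0.024,-0.013,0.003,1],[-0.15,2,0.55,0.024,-0.014,0.004,1],[-0.15,2,0.55,0.024,-0.014,0.005,1],[-0.15,2,0.55,0.024,-0.014,0.006,1],[-0.15,2,0.55,0.023,-0.014,0.006,1]],
], newtons=30)

```text
time: 0.6
ee_pos: [0.2863, -0.5219, 0.206]
tool_rot: [-3.093, -0.381, -0.274]
ft_force: [-1.0, 0.3, -0.1]
width: 0.0874
```

Emit:
play_rows([
  [[-0.15,2,0.55,0.023,-0.015,0.007,1],[-0.15,2,0.55,0.022,-0.015,0.008,1],[-0.15,2,0.55,0.022,-0.015,0.009,1],[-0.15,2,0.55,0.021,-0.015,0.009,1],[-0.15,2,0.55,0.021,-0.016,0.01,1]],
])

```text
time: 1.1
ee_pos: [0.3825, -0.4223, 0.19]
tool_rot: [-3.054, -0.3, -0.543]
ft_force: [0.7, 0.3, -0.3]
width: 0.0874
```

Run:
```python
from h import *
C=cartons();u,y,n,R=racktool()
plan(R,C[3]-.014*n+.10*n,5)
```

```text
t 1.1 err mm [ 96.6  98.6 -17.7] deg [-0.77  9.88  2.79] F [ 0.7  0.3 -0.3] q [ 1.07  0.1  -0.12  1.86 -0.35  1.05 -0.26] w 0.0874
[-0.15, 1.98, 0.56] [0.0202, -0.0156, 0.011]
[-0.15, 1.98, 0.56] [0.0197, -0.0159, 0.0117]
[-0.15, 1.98, 0.56] [0.0191, -0.0161, 0.0123]
[-0.15, 1.98, 0.56] [0.0185, -0.0163, 0.0129]
[-0.15, 1.98, 0.56] [0.0179, -0.0165, 0.0135]
```

Emit:
play_rows([
  [[-0.15,2,0.55,0.02,-0.0155,0.011,1],[-0.15,2,0.55,0.0195,-0.016,0.0115,1],[-0.15,2,0.55,0.019,-0.016,0.0125,1],[-0.15,2,0.55,0.0185,-0.0165,0.013,1],[-0.15,2,0.55,0.018,-0.0165,0.0135,1]],
])

```text
time: 1.6
ee_pos: [0.4787, -0.3235, 0.1721]
tool_rot: [-2.99, -0.218, -0.804]
ft_force: [0.1, 0.3, 0.6]
width: 0.0871
```

Run:
```python
from h import *
C=cartons();u,y,n,R=racktool()
plan(R,C[3]-.014*n+.0*n,5)
p,d=snapshot("side");cv2.imwrite("pics/s1.png",p[:,:,::-1])
```

```text
t 1.6 err mm [ 49.9   7.  -86.3] deg [-0.02 -0.11  0.04] F [0.1 0.3 0.6] q [ 0.99  0.04 -0.22  2.03 -0.56  0.82 -0.31] w 0.0871
[-0.0, -0.02, 0.01] [0.0001, 0.0001, 0.02]
[-0.0, -0.02, 0.01] [0.0001, 0.0001, 0.02]
[-0.0, -0.02, 0.01] [0.0001, 0.0001, 0.02]
[-0.0, -0.02, 0.01] [0.0001, 0.0001, 0.02]
[-0.0, -0.02, 0.01] [0.0001, 0.0001, 0.02]
```

View pics/s1.png

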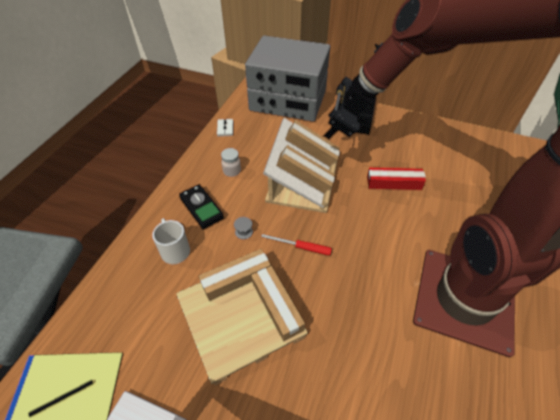

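The gripper sits tilted square to the board, near (340,120), over the far carton. I'll descend along the tool axis.

Emit:
play_rows([
  [[0,0,0,0,0,0.015,1],[0,0,0,0,0,0.015,1],[0,0,0,0,0,0.015,1],[0,0,0,0,0,0.01,1],[0,0,0,0,0,0.005,1]],
])

```text
time: 2.15
ee_pos: [0.5079, -0.3197, 0.1195]
tool_rot: [-2.99, -0.219, -0.801]
ft_force: [-0.0, 0.1, 0.0]
width: 0.0872
```

Emit:
play_rows([
  [[0,0,0,0,0,0.01,1],[0,0,0,0,0,0.01,1],[0,0,0,0,0,0.01,1],[0,0,0,0,0,0.01,1],[0,0,0,0,0,0,1]],
])

```text
time: 2.65
ee_pos: [0.5279, -0.3163, 0.0844]
tool_rot: [-2.989, -0.22, -0.801]
ft_force: [0.1, -1.0, -0.0]
width: 0.0872
```

Run:
```python
from h import *
C=cartons();u,y,n,R=racktool()
plan(R,C[3]-.014*n+.0*n,1)
```

```text
t 2.65 err mm [ 0.7 -0.2  1.4] deg [-0.13  0.    0.08] F [ 0.1 -1.  -0. ] q [ 0.93  0.21 -0.26  2.05 -0.59  0.61 -0.29] w 0.0872
[-0.13, 0.0, 0.08] [0.0013, 0.0003, -0.0009]
```

Good. Close.

Emit:
play_rows([
  [[0,0,0,0,0,-0.001,0.2],[0,0,0,0,0,0,0],[0,0,0,0,0,0,-0.2],[0,0,0,0,0,0,-0.4],[0,0,0,0,0,0,-1]],
], newtons=30)

```text
time: 3.15
ee_pos: [0.5273, -0.3175, 0.087]
tool_rot: [-2.991, -0.219, -0.803]
ft_force: [-1.0, -0.7, 0.3]
width: 0.0545
```

Emit:
play_rows([
  [[0,0,0,0,0,0,-1],[0,0,0,0,0,0,-1],[0,0,0,0,0,-0.002,-1],[0,0,0,0,0,-0.004,-1],[0,0,0,0,0,-0.006,-1]],
])

```text
time: 3.65
ee_pos: [0.5213, -0.3177, 0.0971]
tool_rot: [-2.99, -0.22, -0.802]
ft_force: [2.1, 0.4, -2.0]
width: 0.055
```

Emit:
play_rows([
  [[0,0,0,0,0,-0.01,-1],[0,0,0,0,0,-0.015,-1],[0,0,0,0,0,-0.02,-1],[0,0,0,0,0,-0.02,-1],[0,0,0,0,0,-0.025,-1]],
])

```text
time: 4.15
ee_pos: [0.4753, -0.3245, 0.1755]
tool_rot: [-2.99, -0.219, -0.801]
ft_force: [1.2, -0.2, -2.3]
width: 0.0548
```

Run:
```python
from h import *
p,d=snapshot("side");cv2.imwrite("pics/s2.png",p[:,:,::-1])
t=spot(3);t[2]=.24
plan(down(SY+90),t,25)
```

```text
t 4.2 err mm [119.1 623.1  60.5] deg [  34.26  -15.48 -126.85] F [-0.8 -2.5  0.8] q [ 0.99  0.03 -0.21  2.02 -0.56  0.84 -0.31] w 0.0545
[1.37, -0.62, -5.07] [0.0084, -0.024, 0.002]
[1.37, -0.62, -5.07] [0.0105, -0.0231, 0.0024]
[1.37, -0.62, -5.07] [0.0126, -0.022, 0.0029]
[1.37, -0.62, -5.07] [0.0145, -0.0207, 0.0032]
[1.37, -0.62, -5.07] [0.0163, -0.0193, 0.0035]
[1.37, -0.62, -5.07] [0.018, -0.0177, 0.0038]
[1.37, -0.62, -5.07] [0.0195, -0.0159, 0.004]
[1.37, -0.62, -5.07] [0.0209, -0.014, 0.0041]
[1.37, -0.62, -5.07] [0.0221, -0.012, 0.0042]
[1.37, -0.62, -5.07] [0.0231, -0.0099, 0.0042]
[1.37, -0.62, -5.07] [0.0239, -0.0077, 0.0042]
[1.37, -0.62, -5.07] [0.0246, -0.0055, 0.0041]
[1.37, -0.62, -5.07] [0.025, -0.0032, 0.0039]
[1.37, -0.62, -5.07] [0.0252, -0.0009, 0.0037]
[1.37, -0.62, -5.07] [0.0252, 0.0014, 0.0034]
[1.37, -0.62, -5.07] [0.025, 0.0037, 0.0031]
[1.37, -0.62, -5.07] [0.0246, 0.006, 0.0027]
[1.37, -0.62, -5.07] [0.024, 0.0082, 0.0023]
[1.37, -0.62, -5.07] [0.0232, 0.0104, 0.0018]
[1.37, -0.62, -5.07] [0.0222, 0.0124, 0.0013]
[1.37, -0.62, -5.07] [0.021, 0.0144, 0.0007]
[1.37, -0.62, -5.07] [0.0197, 0.0162, 0.0001]
[1.37, -0.62, -5.07] [0.0182, 0.0178, -0.0005]
[1.37, -0.62, -5.07] [0.0165, 0.0194, -0.0011]
[1.37, -0.62, -5.07] [0.0147, 0.0207, -0.0018]
```

View pics/s2.png

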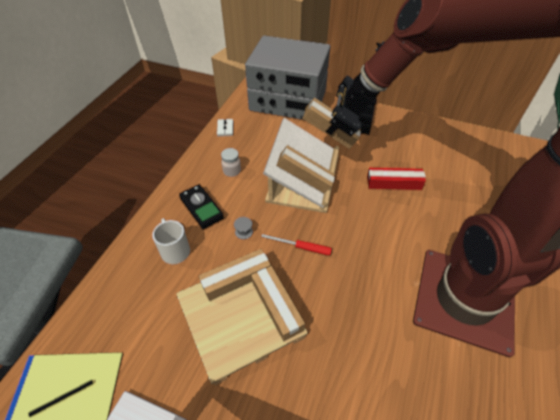

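Run:
```python
from h import *
plan(down(-81.7),np.array([.475,-.30,.265]),5)
```

```text
t 4.2 err mm [ 0.2 26.8 85.5] deg [ 2.300e-01 -3.012e+01  1.000e-02] F [-0.8 -2.5  0.8] q [ 0.99  0.03 -0.21  2.02 -0.56  0.84 -0.31] w 0.0545
[0.05, -6.02, 0.0] [0.0093, -0.0052, -0.0144]
[0.05, -6.02, 0.0] [0.0077, -0.0052, -0.0153]
[0.05, -6.02, 0.0] [0.0061, -0.0053, -0.016]
[0.05, -6.02, 0.0] [0.0044, -0.0053, -0.0166]
[0.05, -6.02, 0.0] [0.0026, -0.0053, -0.0169]
```

Emit:
play_rows([
  [[0,-6,0,0.0095,-0.005,-0.0145,-1],[0,-6,0,0.0075,-0.005,-0.0155,-1],[0,-6,0,0.006,-0.005,-0.016,-1],[0,-6,0,0.0045,-0.0055,-0.0165,-1],[0,-6,0,0.0025,-0.0055,-0.017,-1]],
])

```text
time: 4.7
ee_pos: [0.4762, -0.2989, 0.2626]
tool_rot: [3.13, 0.226, -0.004]
ft_force: [0.1, -0.2, -3.8]
width: 0.0546
```

Run:
```python
from h import *
t=spot(3);t[2]=.23
plan(down(SY+90),t,25)
```

```text
t 4.7 err mm [117.7 595.2 -32.6] deg [-1.0000e-01  2.8000e-01 -1.3054e+02] F [ 0.1 -0.2 -3.8] q [ 0.77  0.16 -0.32  1.61  0.05  1.39 -0.99] w 0.0546
[-0.0, 0.01, -5.22] [0.0081, -0.0229, 0.0012]
[-0.0, 0.01, -5.22] [0.0101, -0.0221, 0.0012]
[-0.0, 0.01, -5.22] [0.0121, -0.021, 0.0012]
[-0.0, 0.01, -5.22] [0.014, -0.0199, 0.0012]
[-0.0, 0.01, -5.22] [0.0157, -0.0185, 0.0012]
[-0.0, 0.01, -5.22] [0.0173, -0.017, 0.0012]
[-0.0, 0.01, -5.22] [0.0188, -0.0153, 0.0012]
[-0.0, 0.01, -5.22] [0.0201, -0.0136, 0.0012]
[-0.0, 0.01, -5.22] [0.0213, -0.0117, 0.0012]
[-0.0, 0.01, -5.22] [0.0222, -0.0097, 0.0012]
[-0.0, 0.01, -5.22] [0.023, -0.0076, 0.0012]
[-0.0, 0.01, -5.22] [0.0236, -0.0055, 0.0012]
[-0.0, 0.01, -5.22] [0.024, -0.0033, 0.0012]
[-0.0, 0.01, -5.22] [0.0242, -0.0011, 0.0012]
[-0.0, 0.01, -5.22] [0.0242, 0.0011, 0.0013]
[-0.0, 0.01, -5.22] [0.024, 0.0033, 0.0013]
[-0.0, 0.01, -5.22] [0.0236, 0.0055, 0.0013]
[-0.0, 0.01, -5.22] [0.0231, 0.0076, 0.0013]
[-0.0, 0.01, -5.22] [0.0223, 0.0097, 0.0013]
[-0.0, 0.01, -5.22] [0.0213, 0.0116, 0.0013]
[-0.0, 0.01, -5.22] [0.0201, 0.0135, 0.0013]
[-0.0, 0.01, -5.22] [0.0188, 0.0153, 0.0013]
[-0.0, 0.01, -5.22] [0.0174, 0.017, 0.0013]
[-0.0, 0.01, -5.22] [0.0157, 0.0185, 0.0013]
[-0.0, 0.01, -5.22] [0.014, 0.0198, 0.0013]
```

Emit:
play_rows([
  [[0,0,-5.2,0.008,-0.023,0,-1],[0,0,-5.2,0.01,-0.022,0,-1],[0,0,-5.2,0.012,-0.021,0,-1],[0,0,-5.2,0.014,-0.02,0,-1],[0,0,-5.2,0.0155,-0.0185,0,-1]],
])

```text
time: 5.2
ee_pos: [0.4993, -0.1786, 0.2609]
tool_rot: [2.999, 0.933, 0.001]
ft_force: [-0.4, 0.5, -2.9]
width: 0.0547
```

Emit:
play_rows([
  [[0,0,-5.2,0.0175,-0.017,0,-1],[0,0,-5.2,0.019,-0.0155,0,-1],[0,0,-5.2,0.02,-0.0135,0,-1],[0,0,-5.2,0.0215,-0.0115,0,-1],[0,0,-5.2,0.022,-0.0095,0,-1]],
])

```text
time: 5.7
ee_pos: [0.5235, -0.0598, 0.2609]
tool_rot: [2.712, 1.583, 0.0]
ft_force: [0.1, -0.3, -2.2]
width: 0.0549
```

Emit:
play_rows([
  [[0,0,-5.2,0.023,-0.0075,0,-1],[0,0,-5.2,0.0235,-0.0055,0,-1],[0,0,-5.2,0.024,-0.0035,0,-1],[0,0,-5.2,0.024,-0.001,0,-1],[0,0,-5.2,0.024,0.001,0,-1]],
])

```text
time: 6.2
ee_pos: [0.5473, 0.0582, 0.2609]
tool_rot: [2.286, 2.152, -0.0]
ft_force: [-0.6, 0.7, -2.9]
width: 0.0543
```

Run:
```python
from h import *
t=spot(3);t[2]=.22
plan(down(SY+90),t,10)
```

```text
t 6.2 err mm [ 46.7 238.  -40.9] deg [ 2.000e-02  9.000e-02 -5.226e+01] F [-0.6  0.7 -2.9] q [ 0.43  0.17 -0.69  1.62  0.11  1.39 -0.34] w 0.0543
[0.0, 0.01, -5.23] [0.024, 0.0032, 0.0041]
[0.0, 0.01, -5.23] [0.0237, 0.0054, 0.0041]
[0.0, 0.01, -5.23] [0.0231, 0.0075, 0.0041]
[0.0, 0.01, -5.23] [0.0223, 0.0096, 0.0041]
[0.0, 0.01, -5.23] [0.0213, 0.0116, 0.0041]
[0.0, 0.01, -5.23] [0.0202, 0.0135, 0.0041]
[0.0, 0.01, -5.23] [0.0189, 0.0153, 0.0041]
[0.0, 0.01, -5.23] [0.0174, 0.0169, 0.0041]
[0.0, 0.01, -5.23] [0.0158, 0.0184, 0.0041]
[0.0, 0.01, -5.23] [0.014, 0.0198, 0.0041]
```

Emit:
play_rows([
  [[0,0,-5.2,0.024,0.003,0.004,-1],[0,0,-5.2,0.0235,0.0055,0.004,-1],[0,0,-5.2,0.023,0.0075,0.004,-1],[0,0,-5.2,0.0225,0.0095,0.004,-1],[0,0,-5.2,0.0215,0.0115,0.004,-1]],
])

```text
time: 6.7
ee_pos: [0.5709, 0.1771, 0.2406]
tool_rot: [1.744, 2.611, -0.001]
ft_force: [-0.1, 0.0, -2.5]
width: 0.0547
```

Emit:
play_rows([
  [[0,0,-5.2,0.02,0.0135,0.004,-1],[0,0,-5.2,0.019,0.0155,0.004,-1],[0,0,-5.2,0.0175,0.017,0.004,-1],[0,0,-5.2,0.016,0.0185,0.004,-1],[0,0,-5.2,0.014,0.02,0.004,-1]],
])

```text
time: 7.2
ee_pos: [0.5955, 0.2964, 0.2204]
tool_rot: [1.112, 2.937, -0.002]
ft_force: [0.6, -0.5, -2.7]
width: 0.0548
```

Run:
```python
from h import *
t=spot(3);t[2]=.0387
plan(down(SY+90),t,5)
for n in("side","top"):
    p,d=snapshot(n);cv2.imwrite(f"pics/{n}3.png",p[:,:,::-1]);np.save(f"{n}3.npy",d)
a=cv2.imread("pics/side3.png")[150:400,120:450];b=cv2.imread("pics/top3.png")[130:300,110:330]
cv2.imwrite("pics/c3.png",np.hstack([cv2.resize(a,(400,303)),cv2.resize(b,(392,303))]))
```

```text
t 7.2 err mm [  -1.6   -0.2 -181.7] deg [-0.03  0.1  -0.28] F [ 0.6 -0.5 -2.7] q [ 0.07  0.5  -0.86  1.39  0.38  1.42  0.06] w 0.0548
[-0.01, 0.02, -0.06] [0.0003, -0.0002, 0.0363]
[-0.01, 0.02, -0.06] [0.0003, -0.0002, 0.0363]
[-0.01, 0.02, -0.06] [0.0003, -0.0002, 0.0363]
[-0.01, 0.02, -0.06] [0.0002, -0.0002, 0.0363]
[-0.01, 0.02, -0.06] [0.0002, -0.0002, 0.0363]
```

View pics/c3.png

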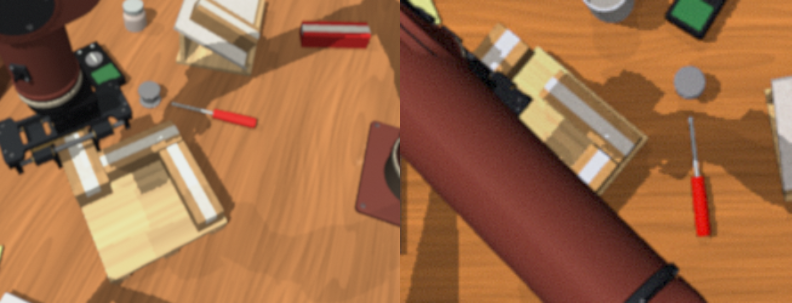

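```bash
cat >> h.py <<'E'
def held(names,tag,yaw):
    s=state();p=np.array(s["ee_pos"]);a=np.deg2rad(yaw);ex=np.array([np.cos(a),np.sin(a)]);ey=np.array([-ex[1],ex[0]])
    for n in names:
        P=cloud(n,np.load(f"{n}{tag}.npy")).reshape(-1,3)
        f=np.c_[(P[:,:2]-p[:2])@ex,(P[:,:2]-p[:2])@ey,P[:,2]-p[2]]*1000
        m=(abs(f[:,0])<100)&(abs(f[:,0])>42)&(abs(f[:,1])<35)&(abs(f[:,2]-36)<14)
        g=f[m]
        for sgn in(-1,1):
            h=g[g[:,0]*sgn>0]
            if len(h)>20: print(n,sgn,len(h),"x",np.percentile(h[:,0],[1,99]).round(1),"y",np.percentile(h[:,1],[2,98]).round(1),"z med",np.median(h[:,2]).round(1))
        if len(g)>50: print(np.linalg.lstsq(np.c_[g[:,:2],np.ones(len(g))],g[:,2],rcond=None)[0].round(3))
E
python3 -c "
from h import *
held(['side','top'],3,SY)"
```

```text
side -1 695 x [-83.1 -42.6] y [-28.1  24.3] z med 35.4
[ 6.00e-02 -1.00e-02  3.84e+01]
top 1 415 x [42.5 83.9] y [-25.4  27.9] z med 33.7
[-1.00e-03  3.30e-02  3.35e+01]
```

Emit:
play_rows([
  [[0,0,-0.1,0.0005,0,0.02,-1],[0,0,-0.1,0.0005,0,0.03,-1],[0,0,-0.1,0,-0.001,0.03,-1],[0,0,0,0,0,0.03,-1],[0,0,0,0,0,0.02,-1]],
])

```text
time: 7.8
ee_pos: [0.5935, 0.294, 0.0884]
tool_rot: [1.112, 2.938, -0.005]
ft_force: [-0.8, 0.4, -1.7]
width: 0.0544
```

Emit:
play_rows([
  [[0,0,0,0,0,0.015,-1],[0,0,0,0,0,0.01,-1],[0,0,0,0,0,0.01,-1],[0,0,0,0,0,0.005,-1],[0,0,0,0,0,0,-1]],
])

```text
time: 8.3
ee_pos: [0.5939, 0.2961, 0.0505]
tool_rot: [1.108, 2.939, -0.001]
ft_force: [-0.8, 0.1, -2.3]
width: 0.0548
```

Run:
```python
from h import *
t=spot(3);t[2]=.0387
plan(down(SY+90),t,1)
for n in("side","top"):
    p,d=snapshot(n);cv2.imwrite(f"pics/{n}4.png",p[:,:,::-1]);np.save(f"{n}4.npy",d)
a=cv2.imread("pics/side4.png")[220:400,150:350]
cv2.imwrite("pics/c4.png",cv2.resize(a,None,fx=3,fy=3,interpolation=cv2.INTER_CUBIC))
held(['side','top'],4,SY)
```

```text
t 8.3 err mm [ -0.    0.2 -11.8] deg [ 0.    0.06 -0.13] F [-0.8  0.1 -2.3] q [ 0.05  0.63 -0.8   1.58  0.48  1.14 -0.01] w 0.0548
[0.0, 0.06, -0.13] [0.0001, 0.0001, 0.0118]
side -1 534 x [-85.5 -42.4] y [-28.   24.7] z med 33.8
[5.200e-02 1.000e-03 3.677e+01]
top 1 324 x [42.4 84.3] y [-33.8  26.7] z med 34.0
[1.0000e-02 7.8000e-02 3.2926e+01]
```

View pics/c4.png

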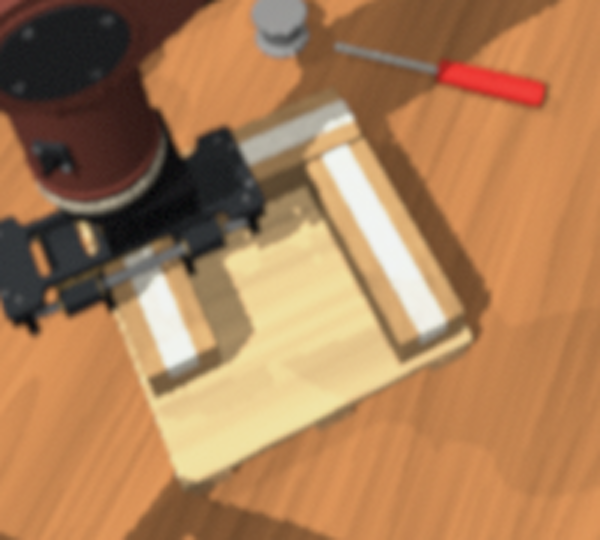

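The carton is level over its place with a clear gap to carton 2. I'll lower it slowly.

Emit:
play_rows([
  [[0,0,-0.1,0,0,0.003,-1],[0,0,0,0,0,0.002,-1],[0,0,0,0,0,0.002,-1],[0,0,0,0,0,0.001,-1],[0,0,0,0,0,0.001,-1]],
])

```text
time: 8.9
ee_pos: [0.594, 0.2963, 0.0417]
tool_rot: [1.105, 2.94, -0.0]
ft_force: [0.3, -1.0, -2.7]
width: 0.0546
```

Emit:
play_rows([
  [[0,0,0,0,0,0.001,-1],[0,0,0,0,0,0.001,-1],[0,0,0,0,0,0.0005,-1],[0,0,0,0,0,0,-1],[0,0,0,0,0,0,-1]],
])

```text
time: 9.4
ee_pos: [0.594, 0.2963, 0.0409]
tool_rot: [1.105, 2.939, -0.001]
ft_force: [-5.6, -4.5, 12.1]
width: 0.0548
```

Emit:
play_rows([
  [[0,0,0,0,0,-0.001,-1],[0,0,0,0,0,0,-0.2],[0,0,0,0,0,0,0.3],[0,0,0,0,0,0,1],[0,0,0,0,0,0,1]],
], newtons=10)

```text
time: 9.9
ee_pos: [0.5941, 0.2963, 0.0401]
tool_rot: [1.106, 2.94, 0.0]
ft_force: [-0.1, 0.2, -0.4]
width: 0.0655
```

Emit:
play_rows([
  [[0,0,0,0,0,0,1],[0,0,0,0,0,-0.01,1],[0,0,0,0,0,-0.02,1],[0,0,0,0,0,-0.03,1],[0,0,0,0,0,-0.04,1]],
])

```text
time: 10.4
ee_pos: [0.5931, 0.2958, 0.1406]
tool_rot: [-1.105, -2.94, 0.003]
ft_force: [0.8, -0.0, -0.1]
width: 0.0866
```

Run:
```python
from h import *
C=cartons();u,y,n,R=racktool()
plan(R,C[4]-.014*n+.12*n,25)
```

```text
t 10.4 err mm [-140.8 -504.9   49.1] deg [-34.06  15.79 126.88] F [ 0.8 -0.  -0.1] q [ 0.07  0.55 -0.84  1.5   0.42  1.29  0.03] w 0.0866
[-1.36, 0.63, 5.08] [-0.0091, -0.0189, -0.0019]
[-1.36, 0.63, 5.08] [-0.0107, -0.018, -0.0025]
[-1.36, 0.63, 5.08] [-0.0122, -0.0169, -0.003]
[-1.36, 0.63, 5.08] [-0.0136, -0.0157, -0.0036]
[-1.36, 0.63, 5.08] [-0.0149, -0.0143, -0.0041]
[-1.36, 0.63, 5.08] [-0.016, -0.0129, -0.0046]
[-1.36, 0.63, 5.08] [-0.0171, -0.0113, -0.005]
[-1.36, 0.63, 5.08] [-0.0179, -0.0096, -0.0055]
[-1.36, 0.63, 5.08] [-0.0186, -0.0078, -0.0059]
[-1.36, 0.63, 5.08] [-0.0192, -0.006, -0.0063]
[-1.36, 0.63, 5.08] [-0.0196, -0.0041, -0.0066]
[-1.36, 0.63, 5.08] [-0.0198, -0.0022, -0.0069]
[-1.36, 0.63, 5.08] [-0.0198, -0.0003, -0.0071]
[-1.36, 0.63, 5.08] [-0.0197, 0.0016, -0.0073]
[-1.36, 0.63, 5.08] [-0.0194, 0.0035, -0.0075]
[-1.36, 0.63, 5.08] [-0.0189, 0.0054, -0.0076]
[-1.36, 0.63, 5.08] [-0.0182, 0.0072, -0.0076]
[-1.36, 0.63, 5.08] [-0.0174, 0.009, -0.0077]
[-1.36, 0.63, 5.08] [-0.0165, 0.0107, -0.0076]
[-1.36, 0.63, 5.08] [-0.0154, 0.0123, -0.0075]
[-1.36, 0.63, 5.08] [-0.0142, 0.0137, -0.0074]
[-1.36, 0.63, 5.08] [-0.0128, 0.0151, -0.0072]
[-1.36, 0.63, 5.08] [-0.0113, 0.0163, -0.0069]
[-1.36, 0.63, 5.08] [-0.0098, 0.0174, -0.0066]
[-1.36, 0.63, 5.08] [-0.0081, 0.0184, -0.0063]
```

Emit:
play_rows([
  [[-1.36,0.63,5.08,-0.009,-0.019,-0.005,1],[-1.36,0.63,5.08,-0.0105,-0.018,-0.006,1],[-1.36,0.63,5.08,-0.012,-0.017,-0.006,1],[-1.36,0.63,5.08,-0.0135,-0.0155,-0.006,1],[-1.36,0.63,5.08,-0.015,-0.0145,-0.006,1]],
])

```text
time: 10.9
ee_pos: [0.5649, 0.1943, 0.1649]
tool_rot: [-1.723, -2.61, -0.205]
ft_force: [-0.4, -0.5, 1.2]
width: 0.0869
```

Emit:
play_rows([
  [[-1.36,0.63,5.08,-0.016,-0.013,-0.005,1],[-1.36,0.63,5.08,-0.017,-0.0115,-0.005,1],[-1.36,0.63,5.08,-0.018,-0.0095,-0.0055,1],[-1.36,0.63,5.08,-0.0185,-0.008,-0.006,1],[-1.36,0.63,5.08,-0.019,-0.006,-0.0065,1]],
])

```text
time: 11.4
ee_pos: [0.536, 0.0935, 0.1752]
tool_rot: [-2.239, -2.144, -0.396]
ft_force: [-0.1, 0.1, -0.0]
width: 0.0873
```

Emit:
play_rows([
  [[-1.36,0.63,5.08,-0.0195,-0.004,-0.0065,1],[-1.36,0.63,5.08,-0.02,-0.002,-0.007,1],[-1.36,0.63,5.08,-0.02,0,-0.007,1],[-1.36,0.63,5.08,-0.0195,0.0015,-0.0075,1],[-1.36,0.63,5.08,-0.0195,0.0035,-0.0075,1]],
])

```text
time: 11.9
ee_pos: [0.5083, -0.0077, 0.1851]
tool_rot: [-2.634, -1.568, -0.566]
ft_force: [-0.6, 0.3, -0.1]
width: 0.087
```

Run:
```python
from h import *
C=cartons();u,y,n,R=racktool()
plan(R,C[4]-.014*n+.12*n,10)
p,d=snapshot("top");cv2.imwrite("pics/top5.png",p[:,:,::-1]);np.save("top5.npy",d)
p,d=snapshot("side");cv2.imwrite("pics/side5.png",p[:,:,::-1]);np.save("side5.npy",d)
```

```text
t 11.9 err mm [ -56.  -201.4    4.6] deg [-13.45   6.16  50.53] F [-0.6  0.3 -0.1] q [ 0.79 -0.11 -0.64  2.07 -0.39  0.92 -0.15] w 0.087
[-1.35, 0.62, 5.05] [-0.0193, 0.0052, -0.0062]
[-1.35, 0.62, 5.05] [-0.0187, 0.0071, -0.0062]
[-1.35, 0.62, 5.05] [-0.0179, 0.0088, -0.0062]
[-1.35, 0.62, 5.05] [-0.017, 0.0105, -0.0062]
[-1.35, 0.62, 5.05] [-0.0159, 0.0121, -0.0061]
[-1.35, 0.62, 5.05] [-0.0147, 0.0136, -0.006]
[-1.35, 0.62, 5.05] [-0.0134, 0.015, -0.0058]
[-1.35, 0.62, 5.05] [-0.012, 0.0162, -0.0056]
[-1.35, 0.62, 5.05] [-0.0104, 0.0173, -0.0053]
[-1.35, 0.62, 5.05] [-0.0088, 0.0183, -0.005]
```

View pics/side5.png

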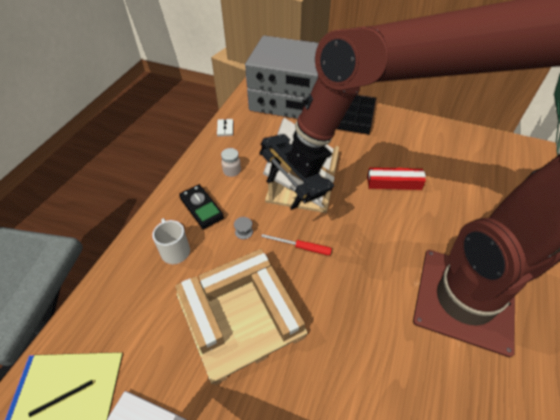

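```bash
cat >> h.py <<'E'
def placed(tag):
    a=np.deg2rad(SY);ex=np.array([np.cos(a),np.sin(a)]);ey=np.array([-ex[1],ex[0]])
    for n in("top","side"):
        P=cloud(n,np.load(f"{n}{tag}.npy")).reshape(-1,3);s=np.c_[(P[:,:2]-SC)@ex,(P[:,:2]-SC)@ey]*1000
        top=(abs(s)<135).all(1)&(abs(P[:,2]-.0755)<.008)
        x,y=s.T
        for k,m in((1,(y<-55)&(x<57)),(2,(x>57)&(y<57)),(3,(y>57)&(x>-57)),(4,(x<-57)&(y>-60))):
            m=top&m
            if m.sum()>100:
                r=cv2.minAreaRect(s[m].astype(np.float32));print(n,k,"c",np.round(r[0],1),"sz",np.round(r[1],1),"ang",round(r[2],2),"z",np.median(P[m,2]).round(4),"slope",np.linalg.lstsq(np.c_[s[m],np.ones(m.sum())],P[m,2]*1000,rcond=None)[0][:2].round(3))
E
python3 - <<'E'
from h import *
placed(0);print();placed(5)
C=cartons();u,y,n,R=racktool()
plan(R,C[4]-.014*n+.08*n,10)
E
```

```text
top 1 c [-28.8 -86.2] sz [170.6  55.3] ang 0.04 z 0.0751 slope [-0.     0.012]
top 2 c [ 86.8 -28.5] sz [ 54.9 170.6] ang 0.02 z 0.0751 slope [-0.009 -0.   ]
side 1 c [-28.8 -88. ] sz [171.5  55.6] ang 0.06 z 0.0761 slope [ 0.002 -0.008]
side 2 c [ 86.6 -30.7] sz [170.9  58.1] ang 89.47 z 0.076 slope [ 0.028 -0.002]

top 1 c [-28.9 -86. ] sz [170.9  55.6] ang 0.03 z 0.0752 slope [-0.002  0.006]
top 2 c [ 86.9 -28.4] sz [ 54.8 170.6] ang 0.02 z 0.0753 slope [-0.002  0.002]
top 3 c [29.9 86.8] sz [ 59.1 170.2] ang 89.99 z 0.0752 slope [0.001 0.016]
side 1 c [-28.6 -88.1] sz [171.   55.9] ang 0.12 z 0.0761 slope [ 0.002 -0.012]
side 2 c [ 87.1 -30.7] sz [170.7  57.2] ang 89.95 z 0.0761 slope [ 0.024 -0.002]
side 3 c [30.5 86.4] sz [ 55.2 173. ] ang 89.97 z 0.0762 slope [0.003 0.001]
t 12.0 err mm [ -35.6 -196.4  -29.7] deg [-13.35   6.25  50.4 ] F [ 0.3  0.3 -0.9] q [ 0.79 -0.11 -0.64  2.07 -0.39  0.92 -0.15] w 0.0873
[-1.34, 0.62, 5.04] [-0.0191, 0.0062, -0.0022]
[-1.34, 0.62, 5.04] [-0.0184, 0.0079, -0.0023]
[-1.34, 0.62, 5.04] [-0.0176, 0.0096, -0.0023]
[-1.34, 0.62, 5.04] [-0.0167, 0.0111, -0.0022]
[-1.34, 0.62, 5.04] [-0.0156, 0.0126, -0.0021]
[-1.34, 0.62, 5.04] [-0.0144, 0.014, -0.002]
[-1.34, 0.62, 5.04] [-0.0131, 0.0152, -0.0018]
[-1.34, 0.62, 5.04] [-0.0117, 0.0164, -0.0015]
[-1.34, 0.62, 5.04] [-0.0102, 0.0174, -0.0013]
[-1.34, 0.62, 5.04] [-0.0086, 0.0182, -0.001]
```

Carton 3 lies within 1–2 mm of spot_3 and flat. On to carton 4.

Emit:
play_rows([
  [[-1.34,0.62,5.04,-0.019,0.006,-0.003,1],[-1.34,0.62,5.04,-0.0185,0.008,-0.003,1],[-1.34,0.62,5.04,-0.0175,0.0095,-0.003,1],[-1.34,0.62,5.04,-0.0165,0.011,-0.003,1],[-1.34,0.62,5.04,-0.0155,0.0125,-0.003,1]],
])

```text
time: 12.5
ee_pos: [0.4895, -0.1068, 0.173]
tool_rot: [-2.888, -0.912, -0.701]
ft_force: [-0.0, -0.5, 1.2]
width: 0.0866
```

Emit:
play_rows([
  [[-1.34,0.62,5.04,-0.0145,0.014,-0.002,1],[-1.34,0.62,5.04,-0.013,0.015,-0.002,1],[-1.34,0.62,5.04,-0.0115,0.0165,-0.0015,1],[-1.34,0.62,5.04,-0.01,0.0175,-0.0015,1],[-1.34,0.62,5.04,-0.0085,0.018,-0.001,1]],
])

```text
time: 13.0
ee_pos: [0.4721, -0.2054, 0.1586]
tool_rot: [-2.99, -0.214, -0.801]
ft_force: [0.0, -0.0, -1.2]
width: 0.087
```

Run:
```python
from h import *
C=cartons();u,y,n,R=racktool()
plan(R,C[4]-.014*n+.03*n,1)
plan(R,C[4]-.014*n,1)
p,d=snapshot("side");cv2.imwrite("pics/s6.png",p[80:240,220:400,::-1])
```

```text
t 13.0 err mm [ 24.7   2.8 -46.8] deg [-0.04  0.01 -0.14] F [ 0.  -0.  -1.2] q [ 1.02 -0.13 -0.42  2.21 -0.61  0.74 -0.45] w 0.087
[-0.04, 0.01, -0.14] [-0.0019, 0.0008, 0.053]
t 13.0 err mm [ 39.5   5.  -72.8] deg [-0.04  0.01 -0.14] F [ 0.  -0.  -1.2] q [ 1.02 -0.13 -0.42  2.21 -0.61  0.74 -0.45] w 0.087
[-0.04, 0.01, -0.14] [-0.0019, 0.0008, 0.083]
```

View pics/s6.png

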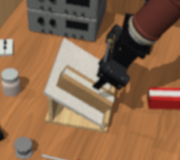

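Emit:
play_rows([
  [[0,0,-0.1,-0.001,0.0005,0.012,1],[0,0,0,-0.001,0.0005,0.012,1],[0,0,0,0,0,0.012,1],[0,0,0,0,0,0.01,1],[0,0,0,0,0,0.007,1]],
])

```text
time: 13.55
ee_pos: [0.4973, -0.2011, 0.1112]
tool_rot: [-2.99, -0.226, -0.799]
ft_force: [-0.2, 0.3, -0.3]
width: 0.0871
```

Emit:
play_rows([
  [[0,0,0,0,0,0.01,1],[0,0,0,0,0,0.01,1],[0,0,0,0,0,0.006,1],[0,0,0,0,0,0.003,1],[0,0,0,0,0,0,1]],
])

```text
time: 14.05
ee_pos: [0.5116, -0.1986, 0.0865]
tool_rot: [-2.989, -0.228, -0.799]
ft_force: [-0.9, 0.4, 0.3]
width: 0.087
```

Run:
```python
from h import *
C=cartons();u,y,n,R=racktool()
plan(R,C[4]-.014*n,1)
```

```text
t 14.05 err mm [ 0.1 -1.8 -0.7] deg [-0.19  0.08  0.37] F [-0.9  0.4  0.3] q [ 0.97  0.05 -0.48  2.23 -0.6   0.52 -0.45] w 0.087
[-0.19, 0.08, 0.37] [-0.0005, 0.0018, 0.0005]
```

Emit:
play_rows([
  [[0,0,0.3,0,0.002,0,0.2],[0,0,0,0,0,0,0],[0,0,0,0,0,0,-0.2],[0,0,0,0,0,0,-0.4],[0,0,0,0,0,0,-1]],
], newtons=30)

```text
time: 14.55
ee_pos: [0.5119, -0.201, 0.087]
tool_rot: [-2.989, -0.22, -0.799]
ft_force: [-0.4, -2.1, -1.1]
width: 0.0548
```

Emit:
play_rows([
  [[0,0,0,0,0,0,-1],[0,0,0,0,0,0,-1],[0,0,0,0,0,-0.002,-1],[0,0,0,0,0,-0.004,-1],[0,0,0,0,0,-0.006,-1]],
])

```text
time: 15.05
ee_pos: [0.5057, -0.2014, 0.0973]
tool_rot: [-2.989, -0.22, -0.798]
ft_force: [0.5, 0.6, -2.2]
width: 0.055
```

Emit:
play_rows([
  [[0,0,0,0,0,-0.01,-1],[0,0,0,0,0,-0.015,-1],[0,0,0,0,0,-0.015,-1],[0,0,0,0,0,-0.015,-1],[0,0,0,0,0,-0.015,-1]],
])

```text
time: 15.55
ee_pos: [0.4703, -0.207, 0.1588]
tool_rot: [-2.99, -0.22, -0.798]
ft_force: [0.0, 0.2, -2.2]
width: 0.0548
```

Run:
```python
from h import *
s=state();p=np.array(s["ee_pos"]);print(p,s["q"].round(2),s["width"])
plan(down(-81.7),np.array([p[0]+.01,p[1]+.02,.25]),5)
```

```text
[ 0.47034599 -0.2070266   0.15875485] [ 1.02 -0.13 -0.42  2.21 -0.61  0.74 -0.44] 0.054766565449172
t 15.55 err mm [10.  20.  91.2] deg [ -0.12 -29.91   0.11] F [ 0.   0.2 -2.2] q [ 1.02 -0.13 -0.42  2.21 -0.61  0.74 -0.44] w 0.0548
[-0.02, -5.98, 0.02] [0.0113, -0.0037, -0.0145]
[-0.02, -5.98, 0.02] [0.0097, -0.0037, -0.0156]
[-0.02, -5.98, 0.02] [0.0081, -0.0037, -0.0166]
[-0.02, -5.98, 0.02] [0.0063, -0.0037, -0.0173]
[-0.02, -5.98, 0.02] [0.0044, -0.0037, -0.0179]
```

Emit:
play_rows([
  [[0,-6,0,0.0115,-0.0035,-0.0145,-1],[0,-6,0,0.0095,-0.0035,-0.0155,-1],[0,-6,0,0.008,-0.0035,-0.0165,-1],[0,-6,0,0.0065,-0.0035,-0.0175,-1],[0,-6,0,0.0045,-0.0035,-0.018,-1]],
])

```text
time: 16.05
ee_pos: [0.481, -0.1888, 0.2515]
tool_rot: [3.131, 0.227, -0.008]
ft_force: [1.5, 0.5, -1.9]
width: 0.0546
```

Run:
```python
from h import *
t=spot(4);t[2]=.22
plan(down(SY),t,20)
```

```text
t 16.05 err mm [-13.3 519.2 -31.5] deg [-1.000e-02  3.100e-01 -4.052e+01] F [ 1.5  0.5 -1.9] q [ 0.91  0.1  -0.66  1.71  0.06  1.36 -1.19] w 0.0546
[-0.0, 0.02, -2.03] [0.0031, -0.0258, 0.0015]
[-0.0, 0.02, -2.03] [0.004, -0.0257, 0.0015]
[-0.0, 0.02, -2.03] [0.0049, -0.0255, 0.0015]
[-0.0, 0.02, -2.03] [0.0058, -0.0253, 0.0015]
[-0.0, 0.02, -2.03] [0.0067, -0.0251, 0.0015]
[-0.0, 0.02, -2.03] [0.0076, -0.0248, 0.0015]
[-0.0, 0.02, -2.03] [0.0084, -0.0246, 0.0015]
[-0.0, 0.02, -2.03] [0.0093, -0.0242, 0.0015]
[-0.0, 0.02, -2.03] [0.0102, -0.0239, 0.0015]
[-0.0, 0.02, -2.03] [0.011, -0.0235, 0.0015]
[-0.0, 0.02, -2.03] [0.0118, -0.0231, 0.0015]
[-0.0, 0.02, -2.03] [0.0126, -0.0227, 0.0015]
[-0.0, 0.02, -2.03] [0.0134, -0.0222, 0.0015]
[-0.0, 0.02, -2.03] [0.0142, -0.0217, 0.0015]
[-0.0, 0.02, -2.03] [0.015, -0.0212, 0.0015]
[-0.0, 0.02, -2.03] [0.0157, -0.0207, 0.0016]
[-0.0, 0.02, -2.03] [0.0164, -0.0201, 0.0016]
[-0.0, 0.02, -2.03] [0.0171, -0.0195, 0.0016]
[-0.0, 0.02, -2.03] [0.0178, -0.0189, 0.0016]
[-0.0, 0.02, -2.03] [0.0185, -0.0183, 0.0016]
```

Emit:
play_rows([
  [[0,0,-2,0.003,-0.026,0,-1],[0,0,-2,0.004,-0.0255,0,-1],[0,0,-2,0.005,-0.0255,0,-1],[0,0,-2,0.006,-0.0255,0,-1],[0,0,-2,0.0065,-0.025,0,-1]],
])

```text
time: 16.55
ee_pos: [0.4773, -0.0558, 0.2494]
tool_rot: [-3.1, -0.508, 0.002]
ft_force: [0.3, -0.4, -1.5]
width: 0.0547
```

Emit:
play_rows([
  [[0,0,-2,0.0075,-0.025,0,-1],[0,0,-2,0.0085,-0.0245,0,-1],[0,0,-2,0.0095,-0.024,0,-1],[0,0,-2,0.01,-0.024,0,-1],[0,0,-2,0.011,-0.0235,0,-1]],
])

```text
time: 17.05
ee_pos: [0.4748, 0.074, 0.2497]
tool_rot: [-3.042, -0.776, 0.001]
ft_force: [-0.0, 0.5, -1.5]
width: 0.0545
```

Run:
```python
from h import *
t=spot(4);t[2]=.22
plan(down(SY),t,10)
```

```text
t 17.05 err mm [ -7.2 256.5 -29.7] deg [ -0.12  -0.   -20.19] F [-0.   0.5 -1.5] q [ 0.67  0.02 -0.91  1.78  0.01  1.35 -1.32] w 0.0545
[-0.01, -0.0, -2.02] [0.0117, -0.0229, 0.003]
[-0.01, -0.0, -2.02] [0.0124, -0.0224, 0.003]
[-0.01, -0.0, -2.02] [0.0132, -0.022, 0.003]
[-0.01, -0.0, -2.02] [0.014, -0.0215, 0.003]
[-0.01, -0.0, -2.02] [0.0147, -0.021, 0.003]
[-0.01, -0.0, -2.02] [0.0155, -0.0205, 0.003]
[-0.01, -0.0, -2.02] [0.0162, -0.0199, 0.003]
[-0.01, -0.0, -2.02] [0.0169, -0.0193, 0.003]
[-0.01, -0.0, -2.02] [0.0176, -0.0187, 0.003]
[-0.01, -0.0, -2.02] [0.0182, -0.0181, 0.003]
```

Emit:
play_rows([
  [[0,0,-2,0.0115,-0.023,0.001,-1],[0,0,-2,0.0125,-0.0225,0.001,-1],[0,0,-2,0.013,-0.022,0.001,-1],[0,0,-2,0.014,-0.0215,0.001,-1],[0,0,-2,0.0145,-0.021,0.001,-1]],
])

```text
time: 17.55
ee_pos: [0.4709, 0.2021, 0.2449]
tool_rot: [-2.963, -1.037, 0.001]
ft_force: [0.4, -0.4, -2.9]
width: 0.0548
```

Run:
```python
from h import *
t=spot(4);t[2]=.2
plan(down(SY),t,5)
```

```text
t 17.55 err mm [ -3.3 128.3 -44.9] deg [ -0.13  -0.03 -10.21] F [ 0.4 -0.4 -2.9] q [ 0.48  0.14 -1.04  1.72  0.12  1.35 -1.48] w 0.0548
[-0.03, -0.01, -2.04] [0.0155, -0.0205, 0.009]
[-0.03, -0.01, -2.04] [0.0162, -0.0199, 0.009]
[-0.03, -0.01, -2.04] [0.0169, -0.0193, 0.009]
[-0.03, -0.01, -2.04] [0.0176, -0.0187, 0.009]
[-0.03, -0.01, -2.04] [0.0183, -0.0181, 0.009]
```

Emit:
play_rows([
  [[0,0,-2,0.0155,-0.0205,0.009,-1],[0,0,-2,0.016,-0.02,0.009,-1],[0,0,-2,0.017,-0.0195,0.009,-1],[0,0,-2,0.0175,-0.0185,0.009,-1],[0,0,-2.2,0.0185,-0.018,0.009,-1]],
])

```text
time: 18.05
ee_pos: [0.4679, 0.3305, 0.1995]
tool_rot: [-2.859, -1.296, 0.001]
ft_force: [0.2, -0.0, -2.2]
width: 0.0548
```

Run:
```python
from h import *
t=spot(4);t[2]=.0405
plan(down(SY),t,1)
for n in("side","top"):
    p,d=snapshot(n);cv2.imwrite(f"pics/{n}7.png",p[:,:,::-1]);np.save(f"{n}7.npy",d)
held(['side','top'],7,SY+90)
```

```text
t 18.05 err mm [-3.00e-01 -1.00e-01 -1.59e+02] deg [-0.16 -0.02 -0.03] F [ 0.2 -0.  -2.2] q [ 0.17  0.37 -1.07  1.65  0.33  1.32 -1.66] w 0.0548
[-0.16, -0.02, -0.03] [-0.0003, 0.0003, 0.159]
side -1 569 x [-87.8 -43.9] y [-28.   24.6] z med 36.4
side 1 716 x [42.5 81.5] y [-28.9  24.7] z med 36.6
[ 0.    -0.063 35.951]
top -1 395 x [-84.9 -42.2] y [-26.8  22.5] z med 34.5
top 1 120 x [51.7 85.7] y [-26.3  -1.9] z med 34.4
[3.0000e-03 2.7000e-02 3.4377e+01]
```

View pics/side7.png

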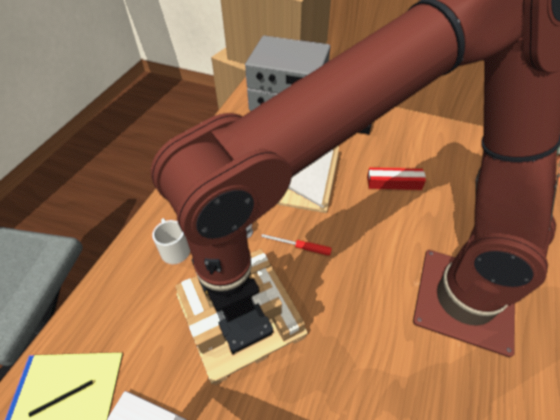

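Emit:
play_rows([
  [[-0.1,0,0,0,0,0.02,-1],[0,0,0,0,-0.0005,0.03,-1],[0,0,0,0,-0.0005,0.03,-1],[0,0,0,0,0,0.025,-1],[0,0,0,0,0,0.015,-1]],
])

```text
time: 18.65
ee_pos: [0.4668, 0.3288, 0.0781]
tool_rot: [-2.862, -1.294, 0.003]
ft_force: [0.5, -0.5, -1.2]
width: 0.0547
```

Emit:
play_rows([
  [[0,0,0,0,0,0.01,-1],[0,0,0,0,0,0.008,-1],[0,0,0,0,0,0.004,-1],[0,0,0,0,0,0.002,-1],[0,0,0,0,0,0,-1]],
])

```text
time: 19.15
ee_pos: [0.4679, 0.3293, 0.0564]
tool_rot: [-2.863, -1.293, -0.001]
ft_force: [-0.4, -0.3, -2.1]
width: 0.0548
```

Run:
```python
from h import *
t=spot(4);t[2]=.0410
a=np.deg2rad(SY);t[:2]-=.001*np.array([np.cos(a),np.sin(a)])
plan(down(SY),t,1)
p,d=snapshot("side")
cv2.imwrite("pics/c8.png",cv2.resize(p[220:400,150:350,::-1],None,fx=3,fy=3,interpolation=cv2.INTER_CUBIC))
```

```text
t 19.15 err mm [ -1.    1.8 -15.4] deg [ 0.   -0.05 -0.17] F [-0.4 -0.3 -2.1] q [ 0.09  0.51 -0.97  1.8   0.47  1.08 -1.77] w 0.0548
[0.0, -0.05, -0.17] [0.0006, -0.002, 0.0154]
```

View pics/c8.png

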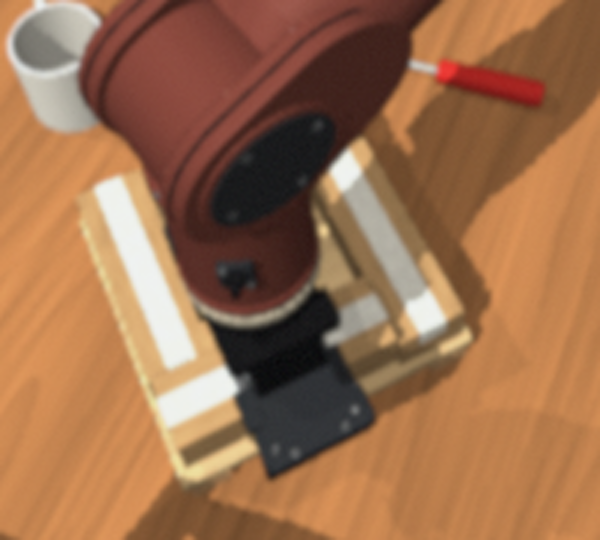

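Emit:
play_rows([
  [[0,0,-0.1,0.0005,-0.001,0.002,-1],[0,0,-0.1,0,-0.001,0.003,-1],[0,0,0,0,0,0.003,-1],[0,0,0,0,0,0.003,-1],[0,0,0,0,0,0.001,-1]],
])

```text
time: 19.7
ee_pos: [0.4663, 0.3306, 0.0435]
tool_rot: [-2.86, -1.299, 0.001]
ft_force: [-0.4, -0.3, -2.0]
width: 0.0549
```

Run:
```python
from h import *
t=spot(4);t[2]=.0410
a=np.deg2rad(SY);t[:2]-=.001*np.array([np.cos(a),np.sin(a)])
plan(down(SY),t,1)
```

```text
t 19.7 err mm [ 0.6  0.4 -2.5] deg [-0.02  0.02  0.04] F [-0.4 -0.3 -2. ] q [ 0.08  0.53 -0.96  1.81  0.49  1.06 -1.79] w 0.0549
[-0.02, 0.02, 0.04] [0.0007, 0.0002, 0.0025]
```

Emit:
play_rows([
  [[0,0,0,0.0005,0,0.001,-1],[0,0,0,0,0,0.001,-1],[0,0,0,0,0,0.0005,-1],[0,0,0,0,0,0.0005,-1],[0,0,0,0,0,0,-1]],
])

```text
time: 20.2
ee_pos: [0.4668, 0.3312, 0.041]
tool_rot: [-2.86, -1.299, -0.0]
ft_force: [0.1, 0.7, -1.9]
width: 0.0542
```

Emit:
play_rows([
  [[0,0,0,0,0,0.0005,-1],[0,0,0,0,0,0.0005,-1],[0,0,0,0,0,0.0005,-1],[0,0,0,0,0,0,-1],[0,0,0,0,0,0,-1]],
])

```text
time: 20.7
ee_pos: [0.4668, 0.3312, 0.0401]
tool_rot: [2.86, 1.299, 0.0]
ft_force: [-2.0, -2.8, 5.9]
width: 0.0549
```

Contact (about 8 N change). Release and retreat.

Emit:
play_rows([
  [[0,0,0,0,0,0,-0.2],[0,0,0,0,0,0,0.3],[0,0,0,0,0,0,0.7],[0,0,0,0,0,0,1],[0,0,0,0,0,0,1]],
], newtons=10)

```text
time: 21.2
ee_pos: [0.4668, 0.3313, 0.0395]
tool_rot: [-2.86, -1.299, -0.0]
ft_force: [0.7, 0.4, -0.8]
width: 0.0732
```

Emit:
play_rows([
  [[0,0,0,0,0,0,1],[0,0,0,0,0,-0.01,1],[0,0,0,0,0,-0.02,1],[0,0,0,0,0,-0.03,1],[0,0,0,0,0,-0.04,1]],
])

```text
time: 21.7
ee_pos: [0.466, 0.3306, 0.1401]
tool_rot: [-2.86, -1.299, 0.003]
ft_force: [1.4, -0.0, 0.4]
width: 0.0867
```

Emit:
play_rows([
  [[0,0,0,0,0,-0.04,1],[0,0,0,-0.02,0.02,-0.03,1],[0,0,0,-0.025,0.025,0,1],[0,0,0,-0.025,0.025,0,1],[0,0,0,-0.025,0.025,0,1]],
])

```text
time: 22.2
ee_pos: [0.4757, 0.1961, 0.2103]
tool_rot: [2.86, 1.3, 0.002]
ft_force: [0.4, 0.6, 0.3]
width: 0.0871
```

Emit:
play_rows([
  [[0,0,0,-0.025,0.025,0,1],[0,0,0,-0.025,0.025,0,1],[0,0,0,-0.025,0.025,0,1],[0,0,0,-0.025,0.025,0,1],[0,0,0,0,0,0,1]],
])

```text
time: 22.7
ee_pos: [0.4856, 0.0508, 0.2098]
tool_rot: [2.863, 1.288, -0.001]
ft_force: [0.3, 0.1, 0.6]
width: 0.0869
```

Run:
```python
from h import *
print(state()["time"],state()["q"].round(2),state()["ee_pos"])
for n in("side","top"):
    p,d=snapshot(n);cv2.imwrite(f"pics/{n}9.png",p[:,:,::-1]);np.save(f"{n}9.npy",d)
placed(9)
```

```text
22.7 [ 0.78  0.09 -1.01  1.82  0.08  1.27 -0.98] [0.48562091 0.05076132 0.20980204]
top 1 c [-49.2 -84.7] sz [ 58.7 130.1] ang 89.75 z 0.0752 slope [ 0.004 -0.002]
top 2 c [86.9 12.5] sz [88.1 54.6] ang 89.77 z 0.0752 slope [0.    0.005]
top 3 c [29.8 87.7] sz [ 58.5 170.7] ang 89.08 z 0.0752 slope [-0.002  0.015]
top 4 c [-89.   27.7] sz [ 58.8 175.6] ang 1.13 z 0.0751 slope [-0.008  0.001]
side 1 c [-29.1 -85.3] sz [171.6  60.6] ang 0.1 z 0.0761 slope [ 0.002 -0.009]
side 2 c [ 86.8 -30.5] sz [170.5  58.5] ang 89.38 z 0.0761 slope [ 0.02  -0.001]
side 3 c [29.7 86.5] sz [ 55.  171.3] ang 89.92 z 0.0761 slope [ 0.004 -0.   ]
side 4 c [-88.6  27.2] sz [ 56.6 170.8] ang 0.16 z 0.076 slope [0.021 0.   ]
```

View pics/side9.png

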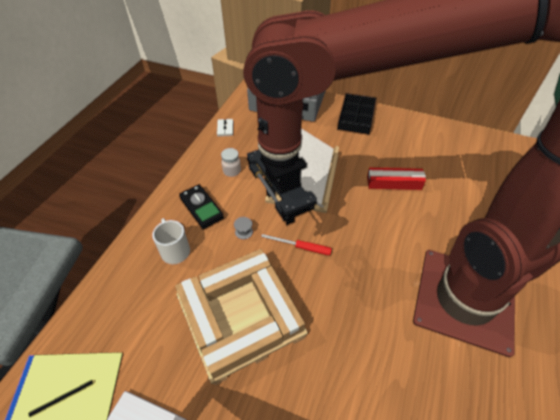

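View pics/top9.png

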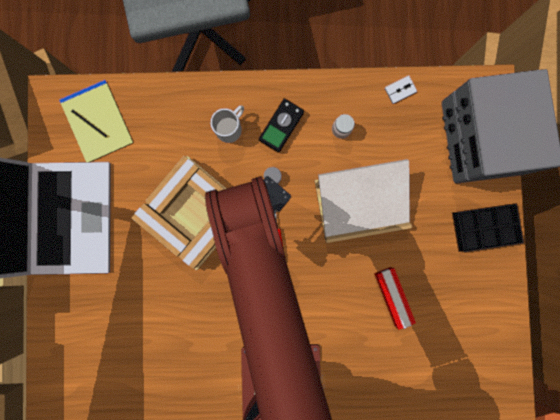

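The pinwheel at (240,310) in the side view is closed. All four tapes face up, nothing overhangs, and the bystanders are where they were. The measured centres are within about 3 mm of their spots and flat. The arm touches nothing, so I'm handing in.

```bash
python3 -c "
from bench import *
print(state()['qvel'].round(3)); print(job_done())"
```

```text
[-0.03   0.004 -0.028 -0.003 -0.003 -0.003 -0.008]
the job is handed in; nothing more can be done
None
```

Both rack cartons are on the slab, and I handed the job in at about 23 s of the 61 s allowed; no verdict was reported. The right-lane carton went to spot_3 and the left-lane one to spot_4. I gripped each square to the sloping board, levelled it, lowered it until contact and released it.

**Positions:** In the last side picture all four centres were within about 3 mm of their spots. The four cartons were turned at most 0.6° from the slab axes and their tops were at 76 mm, tape side up. Carton 4 is the furthest off, at slab (-88.6, 27.2) mm against (-87.5, 30) mm.

**Checks that disagreed:**
- In the last top picture the arm covered part of cartons 1 and 2, so its fits for those two were cut short and do not count. An earlier clear top picture had both within about 2 mm.
- That same top picture gave cartons 3 and 4 about 1° of turn from noisy outlines. This is well inside the 0.1 rad limit.
- The two cameras differ by about 1 mm in height and 2–3 mm sideways, so I used the average.

**Contact:** Carton 3 was pressed down with about 15 N when set down, carton 4 with about 8 N, both level.

**Bystanders:** The mug, meter, jar, spool and screwdriver looked unmoved in the pictures. I did not measure their positions.

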